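# Square a specimen carrier in the bonding jig and weigh it down

### The job

First, with the hold-down weight still on its hook, slide the carrier plate fully home into the corner of the jig's two raised fences, so that it lies flat and flush against both. Then lift the hold-down weight (the one with a round foot and a knob) up and off its hook, set it gently upright on the middle of the plate and let go, the plate still home. Leave the other hanging thing and everything else on the bench where they are.

Things in the scene. Friction and masses are not known exactly. Their poses are not given: they have to be found in the camera images.
- jig: Fixed jig: dark steel bed 250 (x) x 260 (y) x 20 mm high, origin at the centre of its underside, x away from the robot at yaw 0. On it stand two steel fences, tops 36 mm above the bench: along the far (+x) side, inner face at x = +105 mm, and along the left (+y) side, inner face at y = +110 mm, meeting in a corner. The -x and -y sides are open.
- jig_home (a point): The point where the centre of the plate (half-way up) lies when it is home in the corner: in the jig's frame (57.5, 50, 25) mm. Axes as the jig's.
- plate_center (a point): Centre (half-way up) of the loose aluminium carrier plate, 95 (x) x 120 (y) x 10 mm thick, too wide to grasp, a dark ring marked on the middle of its top. It lies flat on the jig's bed, short of both fences and turned by up to 0.25 rad against them; its +x edge belongs to the far fence, its +y edge to the left one. About 0.3 kg; it slides under a push of about 2 to 6 N.
- weight_knob (a point): Centre of the grip knob of the hold-down weight: upright black cylinder, 26 mm diameter, 36 mm high, at the weight's top. z is the weight's upright axis. This point is 100 mm above the underside of the foot, so 105 mm above the plate's mid-height point when the weight stands on the plate.
- weight: The hold-down weight, 118 mm high, about 0.4 kg, origin at the centre of its underside: round steel foot 60 mm diameter, 18 mm high, a neck, a bail (loop of 8 mm rod in its y-z plane, 48 mm wide outside, opening from 34 to 75 mm above the underside), the knob on top. It hangs freely by the bail.
- plate: The same carrier plate, origin at the centre of its underside.
- stand: Fixed hook stand, origin at the centre of its underside. Posts (15 mm diameter, 170 mm high) at y = +85 and -85 mm; from each an 8 mm rod hook runs to -x, axis at z = 157 mm, its end, at x = -74 mm, turned up to z = 173 mm. The weight hangs on one, the gauge on the other, bails at x = -48 mm. To come off, the weight must rise 14 to 30 mm (21 is best), then go 60 mm along -x.
- gauge: The other hanging thing, to be left hanging: a flat steel blade, 44 mm wide, 6 mm thick, under the same kind of bail, with no foot and no knob. Origin 75 mm below the underside of its bail's top.
- jar: Bystander: amber jar, 56 mm diameter, 75 mm high; origin at the centre of its underside.
- driver: Bystander: screwdriver lying on the bench, 170 mm long along its x.
- tray: Bystander: open grey tray 90 x 130 x 30 mm, origin at the centre of its underside.
- dish: Bystander: clear shallow dish, 84 mm diameter, 16 mm high, origin at the centre of its underside.
- spanner: Bystander: spanner lying on the bench, 150 mm long along its x.
- lens: Bystander: black lens barrel standing upright, 34 mm diameter, 60 mm high, origin at the centre of its underside.
Not all that is in view belongs to the job. What is shaped like the weight but purple is not meant. What is shaped like the plate but turquoise is not meant.

How it is judged:
By the outcome, as a careful person would: the job done as asked, in the order asked, and still so for the second after the job is handed in, with the robot touching nothing.
It also fails if it takes over 72 s, if anything falls off the work surface, if the arm or the gripper's body presses on something with over 40 N, if the wrist force passes 120 N, or if a joint passes its speed limit or range.

### The arm

A 6-joint arm with a two-finger parallel gripper is mounted at the origin on the work surface. World frame = base frame: x ahead of the robot, y to its left, z up, the work surface at z = 0. Lengths are in mm, angles in rad, forces in N, time in s.
With the tool pointing down it reaches from about 350 to 875 mm from the base axis. Payload 4.2 kg.
Tool frame: the origin (TCP) lies on the centre line of the jaws, within the pads' length; the fingertips stand 25 mm ahead of it and the grasp point (between the pads) lies 6 mm ahead of it; z points along the fingers, y is the direction in which the jaws open and shut (so a half turn about z gives the same grasp; the last joint's range is limited). The gripper opens to 85 mm and grips with 20 to 120 N. Pads are 22 mm wide; open, the fingers measure 114 mm over their backs; the gripper's body (76 mm by 85 mm) begins 54 mm behind the grasp point. The pads swing forward as they close: fully open they stand 13 mm farther back than shut.
Start: joints at [1.563, 0.385, 0.008, 0, -1.194, -0.259], TCP at [164.747, 602.875, 256.312] pointing down, gripper open.
Joint ranges: [-3.14, 3.14], [-1.21, 2.06], [-1.07, 1.41], [-3.16, 2.05], [-2.99, -0.16], [-3.1, 3.1]. Speed limits (rad/s): [2.79, 2.79, 3.14, 3.14, 3.14, 3.14].

### API

Orientations are given as a unit quaternion [x, y, z, w].
In Python, from bench import arm gives the robot as it stands.
- The arm moves only by the tool drive_tool, never from a script. Its argument "plan" is a list of rows, each a list of 2 entries, a list of its own where there are three numbers: the shift along the tool's x, y, z in m, then the turn about the tool's z in degrees. A call has 1 to 12 rows; each row shifts and turns the commanded pose from where the row before left it, along the tool's axes as they then stand; what a row does not reach is not made up. A row lasts 1/8 s, in which the tool goes at most 62.5 mm and 10.7 degrees, less where a joint would pass 70% of its speed; a pose out of reach is approached as far as the arm can. A call with a gripper value outside its range is refused whole. "fingers" is the closure, from -1 (fully open) to 1 (shut), so that 0 is half open, set as the call begins (left out, the last holds). The fingers move at their own pace and stop on an object; the grip force is fixed at half the most. Time passes only in rows, so rows that do not move let the fingers close. It gives the time, the measured TCP pose, the force and the opening at its end, in the units of the state.
- arm.read_state(): the state, without advancing time (a new reading comes with each control period).
- arm.get_image(name): name is "scene" or "side" or "wrist"; returns a dict with "image" (420x560x3 uint8, red, green, blue), "K" (3x3 intrinsics, pixels), "R" (3x3) and "t" (3): a world point X has camera coordinates R X + t. Camera axes: x right, y down, z forward; pixel columns grow to the right and rows downward; lengths in mm; the calibration is good to about 2 mm. A picture is of the moment at which its call begins. There is no depth.
- arm.job_done(): hands the job in, once; it reports no verdict.
The state is a dict: "clock": time; "joints": joint angles; "joint_vel": joint speeds; "joint_efforts": joint torques, N m; "position": TCP position; "ee_rot": TCP orientation; "contact_force": force on the tool from outside, world axes, zero at the start; "wrist_torque": the same for the moment, N m; "gripper_width": finger opening in mm.
Only numpy, scipy, OpenCV 4.12 (cv2) and the standard library are available. Lean on these libraries where they do the work, as an engineer would, in place of code of your own. Each camera call takes 0.05 s, during which the arm holds its last target.

## Working session

There is one attempt and no reset: what is moved stays moved. The work goes in short steps, Python scripts to look and compute and a tool call to move; the robot and the scene stay as the last step left them, time stands still between calls to the robot, and variables do not carry over. Pictures are saved under pics/ and viewed, and the job is handed in when it is done.

Besides the shell and the picture viewer there is one more tool, called after ">>>" in YAML: its name, and indented under it one key for each argument. drive_tool: Moves the arm, as the interface text tells. Its arguments: {"type":"object","properties":{"plan":{"type":"array"},"fingers":{"type":"number"}},"required":["plan"]}

```bash
ls; mkdir -p pics; python3 - <<'E'
from bench import arm
import cv2,pickle
s=arm.read_state();print(s)
for n in("scene","side","wrist"):
    d=arm.get_image(n);cv2.imwrite(f"pics/{n}0.png",d["image"][:,:,::-1]);pickle.dump(d,open(f"pics/{n}0.pkl","wb"))
    print(n,d["K"],d["R"],d["t"])
E
```

```text
pics
{'clock': 0.0, 'joints': array([ 1.56259893e+00,  3.85588388e-01,  6.59247714e-03, -5.23015137e-04,
       -1.19402539e+00, -2.58614944e-01]), 'joint_vel': array([ 0.00090537, -0.00069062, -0.00115512,  0.00128081, -0.00112644,
        0.00117327]), 'joint_efforts': array([ 1.10355199e-03, -3.92286944e+01,  1.88399577e+01,  4.18607980e+00,
       -4.56464215e-03, -6.10223818e-07]), 'position': array([164.61063337, 602.36222477, 255.18571311]), 'ee_rot': array([ 9.91101106e-01, -1.33106353e-01, -1.02225546e-04,  1.13413018e-03]), 'contact_force': array([-0.54860247, -0.34191422, -0.63539193]), 'wrist_torque': array([ 0.05952071, -0.00958382, -0.02657888]), 'gripper_width': 85.27470054745186}
scene [[489.77066844   0.         282.89322317]
 [  0.         489.77066844 205.03391736]
 [  0.           0.           1.        ]] [[-0.33303504  0.94273782 -0.01825002]
 [ 0.56924901  0.1855899  -0.80094441]
 [-0.75169357 -0.27713137 -0.59846051]] [ 210.79987915 -182.78511338 1646.75591774]
side [[469.17040396   0.         278.58867903]
 [  0.         469.17040396 208.71078843]
 [  0.           0.           1.        ]] [[-0.99879493 -0.04901366  0.0025192 ]
 [-0.03987045  0.7804033  -0.62400403]
 [ 0.02861873 -0.6233525  -0.78141706]] [ 514.18167116  117.58969109 1301.13054833]
wrist [[374.31968466   0.         278.45364237]
 [  0.         374.31968466 206.0522428 ]
 [  0.           0.           1.        ]] [[-0.26453144 -0.96437551  0.00173257]
 [-0.91442673  0.25140021  0.31720923]
 [-0.30634438  0.08232751 -0.948354  ]] [625.21858241 -42.80138878 379.48859246]
```

View pics/scene0.png

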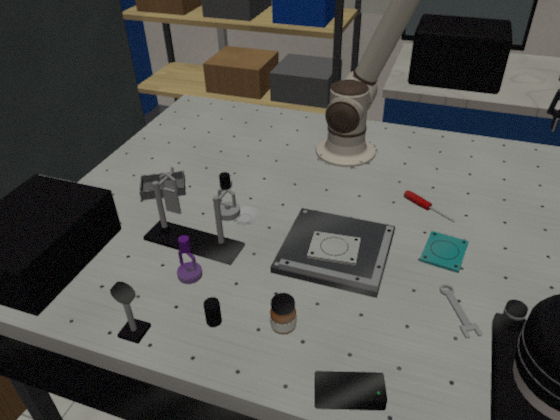

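View pics/side0.png

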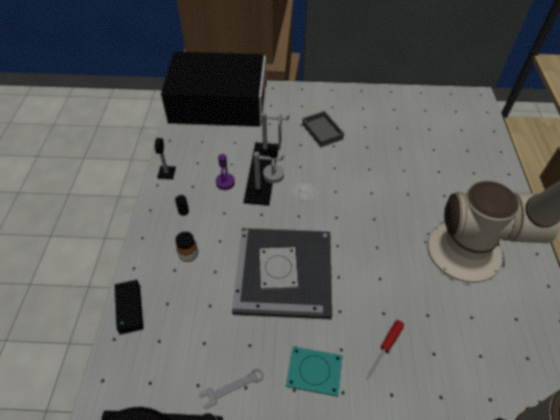

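View pics/wrist0.png

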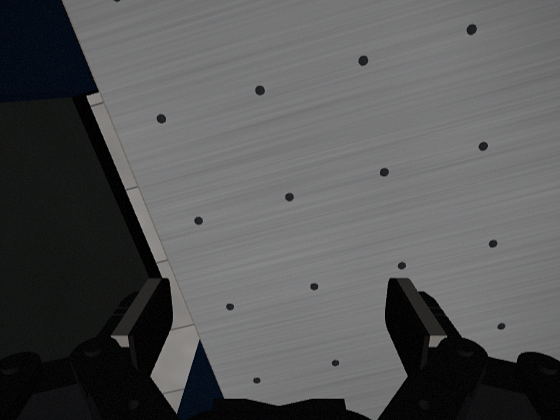

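The scene picture shows the jig at about (335,248), with the plate at (335,247). The weight hangs on the stand hook at (228,205), and the gauge is at (170,195). In the side picture the jig is at (284,272), the plate at (278,267) and the weight foot at (273,173). Next I'll look at enlarged crops.

```bash
cat > h.py <<'E'
import numpy as np,cv2,pickle
from bench import arm
def grab(n,tag):
    d=arm.get_image(n);cv2.imwrite(f"pics/{n}{tag}.png",d["image"][:,:,::-1]);pickle.dump(d,open(f"pics/{n}{tag}.pkl","wb"));return d
def load(n,tag): return pickle.load(open(f"pics/{n}{tag}.pkl","rb"))
def plane(d,uv,z):
    r=d["R"].T@np.linalg.solve(d["K"],np.array([uv[0],uv[1],1.]));c=-d["R"].T@d["t"]
    return c+r*(z-c[2])/r[2]
def tri(d1,p1,d2,p2):
    P=[d["K"]@np.c_[d["R"],d["t"]] for d in(d1,d2)]
    X=cv2.triangulatePoints(P[0],P[1],np.float64(p1).reshape(2,1),np.float64(p2).reshape(2,1))
    return (X[:3]/X[3]).ravel()
def proj(d,X):
    p=d["K"]@(d["R"]@np.array(X,float)+d["t"]);return p[:2]/p[2]
def crop(n,tag,x0,y0,w,h,s,out):
    im=cv2.imread(f"pics/{n}{tag}.png")[y0:y0+h,x0:x0+w]
    im=cv2.convertScaleAbs(im,alpha=1.6)
    cv2.imwrite(f"pics/{out}.png",cv2.resize(im,None,fx=s,fy=s,interpolation=cv2.INTER_CUBIC))
E
python3 - <<'E'
from h import *
crop("scene",0,265,205,140,95,5,"c1")
crop("side",0,225,220,120,105,5,"c2")
crop("scene",0,130,160,140,110,5,"c3")
crop("side",0,235,105,100,105,5,"c4")
E
```

```text
(no output)
```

View pics/c1.png

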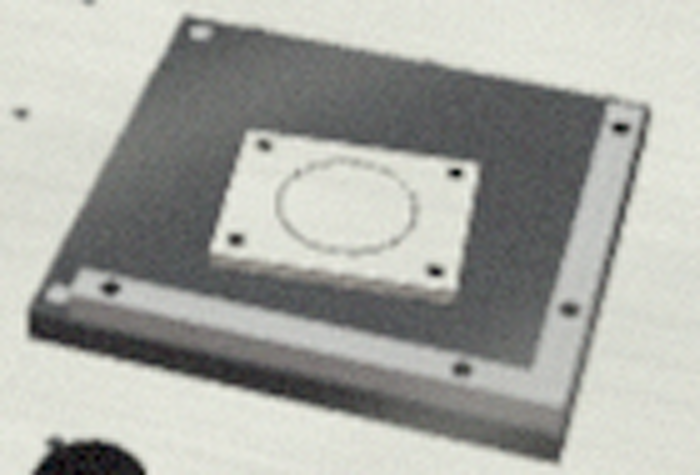

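View pics/c2.png

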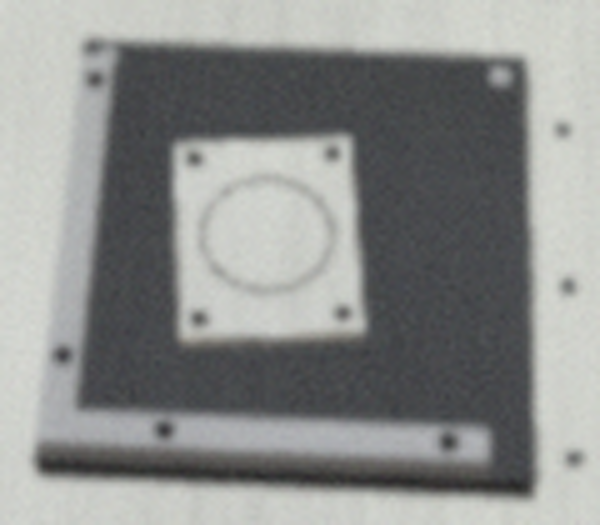

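View pics/c3.png

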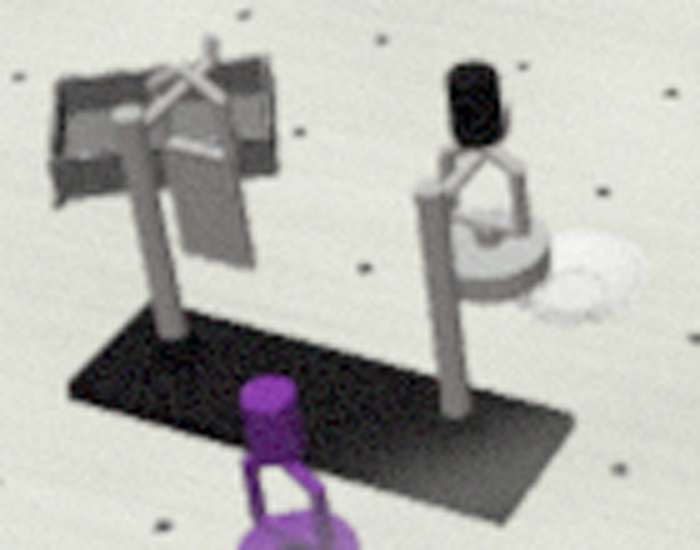

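View pics/c4.png

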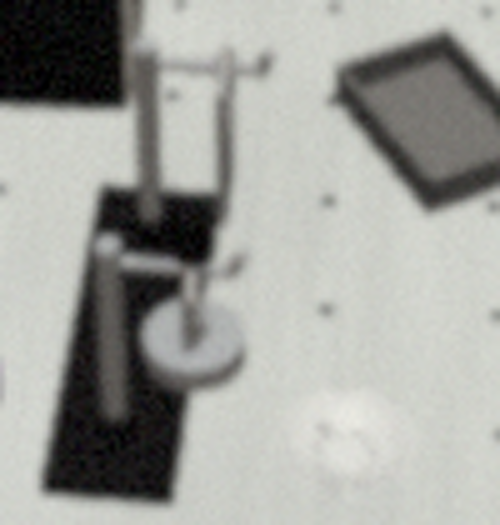

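```bash
python3 - <<'E'
from h import *
np.set_printoptions(precision=1,suppress=True)
a=load("scene",0);b=load("side",0)
A=lambda x,y:(265+x/5,205+y/5); B=lambda x,y:(225+x/5,220+y/5); C=lambda x,y:(130+x/5,160+y/5); D=lambda x,y:(235+x/5,105+y/5)
k=C(475,105)
K=plane(a,k,186);print("knob",K,"in side",(proj(b,K)-[235,105])*5)
print("bed z20 scene",[plane(a,A(*p),20) for p in[(185,15),(30,310)]])
print("bed z20 side",[plane(b,B(*p),20) for p in[(525,58),(535,487)]])
print("fence top corner side",plane(b,B(78,407),36),plane(b,B(118,48),36),plane(b,B(490,425),36))
print("fence inner scene",plane(a,A(535,368),36),plane(a,A(608,100),36),plane(a,A(80,270),36))
print("fence outer corner",plane(b,B(38,443),36),plane(a,A(560,408),36))
print("plate side TL TR BR BL",[plane(b,B(*p),30) for p in[(173,142),(352,135),(366,331),(180,342)]])
print("plate scene",[plane(a,A(*p),30) for p in[(248,130),(480,160),(457,298),(210,258)]])
print("ring",plane(b,B(267,235),30),plane(a,A(347,208),30))
print("posts",plane(b,D(108,241),170),plane(b,D(147,45),170),plane(a,C(433,192),170),plane(a,C(127,115),170))
print("tips",plane(b,D(238,262),173),plane(b,D(265,62),173),plane(a,C(210,42),173))
print("foot scene top",plane(a,C(498,245),104),"side",plane(b,D(193,335),104))
E
```

```text
knob [ 539.  -177.5  186. ] in side [190.5 228.5]
bed z20 scene [array([374.9, -34.4,  20. ]), array([621.8, -33.9,  20. ])]
bed z20 side [array([372. , -33.4,  20. ]), array([372.1, 227.1,  20. ])]
fence top corner side [599.2 203.3  36. ] [599.  -17.1  36. ] [395.2 202.8  36. ]
fence inner scene [599.9 204.7  36. ] [396.7 202.7  36. ] [603.9 -14.4  36. ]
fence outer corner [616.9 223.7  36. ] [621.  220.1  36. ]
plate side TL TR BR BL [array([564.4,  39.7,  30. ]), array([467.8,  30.2,  30. ]), array([457.4, 150.1,  30. ]), array([551.7, 161.2,  30. ])]
plate scene [array([471.3,  30.4,  30. ]), array([457.4, 148.9,  30. ]), array([559.8, 160. ,  30. ]), array([570.1,  40.4,  30. ])]
ring [510.7  95.6  30. ] [513.9  94.2  30. ]
posts [ 585.1 -181.7  170. ] [ 574.7 -347.9  170. ] [ 590.6 -176.8  170. ] [ 578.7 -349.1  170. ]
tips [ 512.4 -166.1  173. ] [ 503.7 -332.7  173. ] [ 510.9 -340.9  173. ]
foot scene top [ 540.9 -172.   104. ] side [ 538.  -174.8  104. ]
```

>>> drive_tool:
  plan:
    - [[0,0,0],-7.65]
    - [[0,0,0],-7.65]
    - [[0.026,0.05,0],0]
    - [[0.026,0.05,0],0]
    - [[0.026,0.05,0],0]
    - [[0.026,0.05,0],0]
    - [[0.026,0.05,0],0]
    - [[0.026,0.05,0],0]
    - [[0.026,0.05,0],0]
    - [[0.026,0.05,0.01],0]
    - [[0.026,0.05,0.03],0]
    - [[0.026,0.05,0.03],0]
  fingers: 0

```text
clock: 1.65
position: [424.4, 103.5, 187.3]
ee_rot: [1.0, 0.0, 0.001, -0.001]
contact_force: [1.9, 1.1, 0.5]
gripper_width: 42.6
```

```bash
python3 - <<'E'
from h import *
print(arm.read_state())
grab("wrist",1);grab("side",1);grab("scene",1)
E
```

```text
{'clock': 1.65, 'joints': array([ 6.13689463e-01,  1.32060521e-01, -5.33905997e-01,  1.72257714e-05,
       -9.02913659e-01,  9.57762349e-01]), 'joint_vel': array([-1.07688518,  0.43850022, -0.18552716,  0.00335319,  0.620033  ,
        1.06706613]), 'joint_efforts': array([  3.657386  , -26.50924444,  15.25631189,   3.33433919,
        -0.560359  ,  -0.71350588]), 'position': array([424.41850899, 103.49931126, 187.28766852]), 'ee_rot': array([ 9.99999486e-01,  3.33070194e-04,  7.87329962e-04, -5.45952817e-04]), 'contact_force': array([1.92957368, 1.14027459, 0.45655135]), 'wrist_torque': array([ 0.0656171 , -0.13144794,  0.03053286]), 'gripper_width': 42.57872424421002}
```

View pics/wrist1.png

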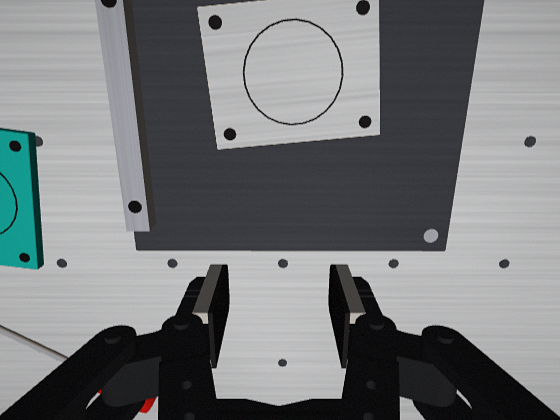

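View pics/side1.png

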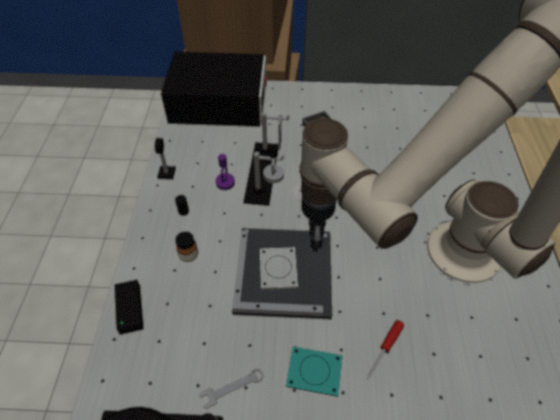

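The wrist picture shows the plate corners at about (198,7), (379,0), (380,135) and (218,150). The front edge of the bed runs along row 250 from column 136 to 446, and the fence inner edge is near column 150.

```bash
python3 - <<'E'
from h import *
np.set_printoptions(precision=1,suppress=True)
w=load("wrist",1)
for n,p,z in [("bedfrontL",(136,250),20),("bedfrontR",(446,250),20),("fence end inner top",(150,231),36),("fence inner top upper",(122,0),36),("plate BL",(218,150),30),("plate BR",(380,135),30),("ring",(293,72),30)]: print(n,plane(w,p,z))
E
```

```text
bedfrontL [371.6 223.9  20. ]
bedfrontR [371.7 -34.4  20. ]
fence end inner top [395.2 204.4  36. ]
fence inner top upper [554.4 205.1  36. ]
plate BL [457.1 149.6  30. ]
plate BR [468.   31.3  30. ]
ring [511.2  95.1  30. ]
```

>>> drive_tool:
  plan:
    - [[0.002,0.003,0.045],0]
    - [[0,0,0.045],0]
    - [[0,0,0.035],0]
    - [[0,0,0.005],0]
    - [[0,0,0],0]

```text
clock: 2.42
position: [426.5, 103.1, 58.4]
ee_rot: [1.0, 0.001, 0.001, -0.0]
contact_force: [0.9, 0.3, 0.8]
gripper_width: 42.6
```

>>> drive_tool:
  plan:
    - [[0,0.005,0.005],0]
    - [[0,0,0.003],0]
    - [[0,0,0.002],0]
    - [[0,0,0],0]

```text
clock: 2.92
position: [425.8, 97.0, 47.7]
ee_rot: [1.0, 0.0, 0.0, -0.0]
contact_force: [-0.3, 0.1, 0.3]
gripper_width: 42.8
```

```bash
python3 - <<'E'
from h import *
grab("side",2);grab("scene",2)
crop("side",2,270,200,80,80,7,"c5");crop("scene",2,290,180,90,70,7,"c6")
E
```

```text
(no output)
```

View pics/c5.png

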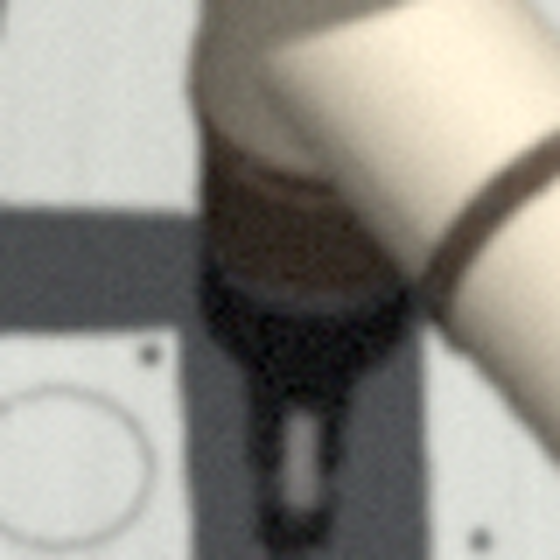

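View pics/c6.png

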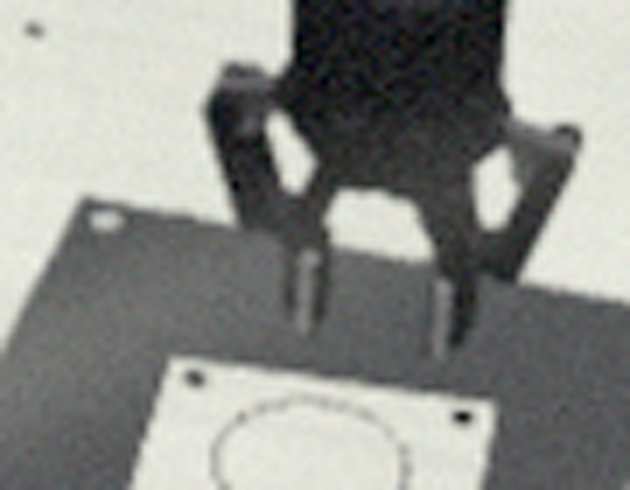

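The side crop shows the fingers over the bed, clear of the plate. The scene crop shows both tips at about (334,228) and (353,231). I'll lower the tips until they touch the bed.

>>> drive_tool:
  plan:
    - [[0,0,0.002],0]
    - [[0,0,0],0]

```text
clock: 3.28
position: [425.7, 97.0, 45.4]
ee_rot: [1.0, 0.0, -0.0, 0.0]
contact_force: [1.4, -0.2, 0.1]
gripper_width: 42.9
```

>>> drive_tool:
  plan:
    - [[0,0,0.0015],0]
    - [[0,0,0],0]

```text
clock: 3.52
position: [425.7, 97.0, 43.9]
ee_rot: [1.0, 0.0, -0.0, 0.0]
contact_force: [-0.0, 0.4, 0.3]
gripper_width: 42.9
```

>>> drive_tool:
  plan:
    - [[0,0,0.0015],0]
    - [[0,0,0],0]

```text
clock: 3.78
position: [425.9, 97.1, 43.2]
ee_rot: [1.0, 0.0, 0.0, 0.0]
contact_force: [-2.1, -0.1, 6.8]
gripper_width: 42.8
```

The tips touch the bed at TCP z of about 43.5. I'll raise 3 mm and push in +x.

>>> drive_tool:
  plan:
    - [[0,0,-0.003],0]
    - [[0.01,0,0],0]
    - [[0.005,0,0],0]
    - [[0.004,0,0],0]
    - [[0.004,0,0],0]
    - [[0.004,0,0],0]
    - [[0.005,0,0],0]
    - [[0.005,0,0],0]
    - [[0.005,0,0],0]
    - [[0.005,0,0],0]
    - [[0.005,0,0],0]
    - [[0.005,0,0],0]

```text
clock: 5.28
position: [483.1, 97.0, 45.5]
ee_rot: [1.0, 0.0, -0.0, 0.0]
contact_force: [-0.8, 0.3, -1.1]
gripper_width: 42.7
```

```bash
python3 - <<'E'
from h import *
grab("wrist",3);grab("side",3);grab("scene",3)
crop("side",3,225,220,120,105,5,"c7")
E
```

```text
(no output)
```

View pics/wrist3.png

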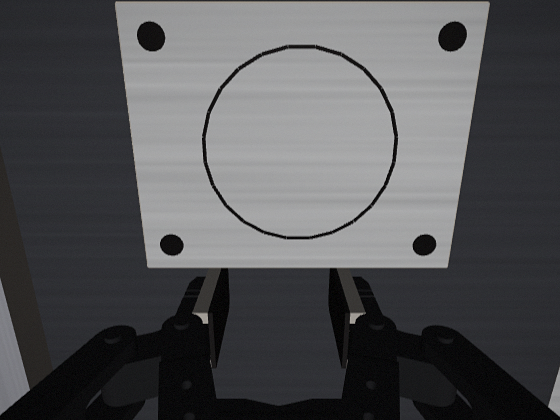

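View pics/c7.png

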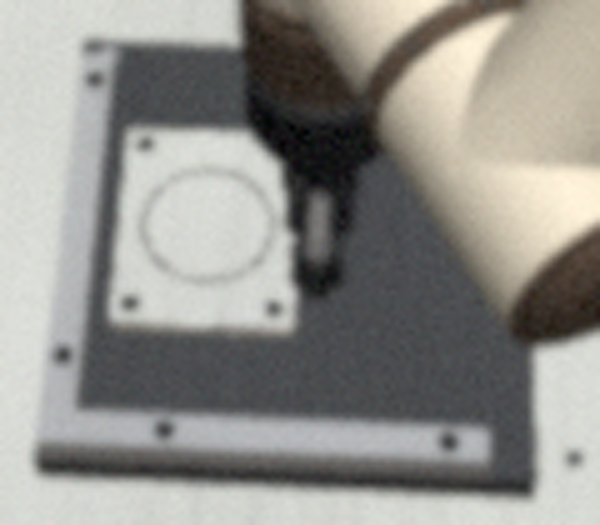

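The plate is now square: its near edge is level at row 267 in the wrist view. About 13 mm should remain.

```bash
python3 - <<'E'
from h import *
w=load("wrist",3)
for p in [(148,267),(448,267),(116,2),(489,2),(300,142)]: print(plane(w,p,30).round(1))
print(arm.read_state()["position"],arm.read_state()["contact_force"])
E
```

```text
[494.1 150.   30. ]
[494.   31.5  30. ]
[587.5 149.7  30. ]
[587.4  31.9  30. ]
[543.3  90.8  30. ]
[483.50372003  97.25496899  45.68036549] [-0.44233923 -0.3682925  -0.52226936]
```

>>> drive_tool:
  plan:
    - [[0.003,0,0],0]
    - [[0.003,0,0],0]
    - [[0.002,0,0],0]
    - [[0.001,0,0],0]
    - [[0,0,0],0]

```text
clock: 6.05
position: [491.9, 97.0, 45.6]
ee_rot: [1.0, 0.0, 0.0, 0.0]
contact_force: [-1.3, -0.3, 0.6]
gripper_width: 42.8
```

>>> drive_tool:
  plan:
    - [[0.002,0,0],0]
    - [[0.001,0,0],0]
    - [[0,0,0],0]

```text
clock: 6.42
position: [495.0, 97.1, 45.5]
ee_rot: [1.0, 0.0, 0.0, -0.0]
contact_force: [0.0, -1.4, -0.5]
gripper_width: 42.8
```

>>> drive_tool:
  plan:
    - [[0.001,0,0],0]
    - [[0,0,0],0]

```text
clock: 6.68
position: [495.1, 97.0, 45.5]
ee_rot: [1.0, 0.0, -0.001, 0.0]
contact_force: [-5.0, 1.4, 2.0]
gripper_width: 42.5
```

>>> drive_tool:
  plan:
    - [[0.001,0,0],0]
    - [[0,0,0],0]

```text
clock: 6.92
position: [495.2, 96.8, 45.3]
ee_rot: [1.0, -0.0, -0.002, 0.0]
contact_force: [-7.1, 1.9, 3.3]
gripper_width: 42.6
```

The plate is against the far fence: the force rises while the position stays put. I'll back off, lift, go round to the -y side and turn the tool 90°.

>>> drive_tool:
  plan:
    - [[-0.02,0,0],0]
    - [[0,0,-0.045],0]
    - [[0.039,0.0435,0],0]
    - [[0.038,0.0435,0],0]
    - [[0,0,0],10]
    - [[0,0,0],10]
    - [[0,0,0],10]
    - [[0,0,0],10]
    - [[0,0,0],10]
    - [[0,0,0],10]
    - [[0,0,0],10]
    - [[0,0,0],10]

```text
clock: 8.43
position: [555.0, 10.1, 90.9]
ee_rot: [0.764, -0.645, 0.001, -0.001]
contact_force: [-0.0, 0.1, -0.1]
gripper_width: 42.5
```

>>> drive_tool:
  plan:
    - [[0,0,0],10]
    - [[0,0,0],0]

```text
clock: 8.68
position: [554.7, 10.1, 90.8]
ee_rot: [0.708, -0.706, 0.001, -0.001]
contact_force: [0.3, -0.0, -0.3]
gripper_width: 42.7
```

```bash
python3 - <<'E'
from h import *
s=arm.read_state();print(s["position"],s["ee_rot"])
grab("wrist",4)
E
```

```text
[554.72716977  10.08702016  90.82508539] [ 7.08000238e-01 -7.06211395e-01  6.96562916e-04 -8.02257088e-04]
```

View pics/wrist4.png

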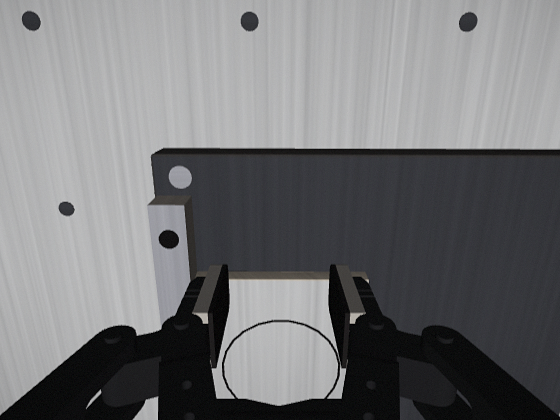

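```bash
python3 - <<'E'
from h import *
w=load("wrist",4)
for p,z in [((192,272),30),((368,272),30),((191,200),36),((280,378),30)]: print(plane(w,p,z).round(1))
E
```

```text
[600.   26.5  30. ]
[506.3  26.3  30. ]
[596.2 -15.6  36. ]
[552.9  96.8  30. ]
```

>>> drive_tool:
  plan:
    - [[0.002,0.003,0.03],0]
    - [[0,0,0.0145],0]
    - [[0,0,0],0]

```text
clock: 9.1
position: [550.6, 7.9, 45.2]
ee_rot: [0.708, -0.707, -0.0, 0.001]
contact_force: [0.9, -0.5, 0.4]
gripper_width: 42.4
```

>>> drive_tool:
  plan:
    - [[-0.006,0,0],0]
    - [[-0.004,0,0],0]
    - [[-0.004,0,0],0]
    - [[-0.004,0,0],0]
    - [[-0.005,0,0],0]
    - [[-0.005,0,0],0]
    - [[-0.006,0,0],0]
    - [[-0.006,0,0],0]
    - [[-0.006,0,0],0]
    - [[-0.006,0,0],0]
    - [[-0.005,0,0],0]
    - [[-0.003,0,0],0]

```text
clock: 10.6
position: [550.8, 68.4, 46.0]
ee_rot: [0.707, -0.707, -0.0, 0.0]
contact_force: [0.2, -1.2, 1.8]
gripper_width: 42.8
```

>>> drive_tool:
  plan:
    - [[-0.002,0,0],0]
    - [[0,0,0],0]

```text
clock: 10.85
position: [550.8, 70.4, 46.0]
ee_rot: [0.707, -0.707, -0.0, -0.0]
contact_force: [-0.2, 0.8, -0.2]
gripper_width: 42.6
```

```bash
python3 - <<'E'
from h import *
grab("side",5);grab("wrist",5);grab("scene",5)
crop("side",5,225,220,120,105,5,"c8");crop("scene",5,265,205,140,95,5,"c9")
E
```

```text
(no output)
```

View pics/c8.png

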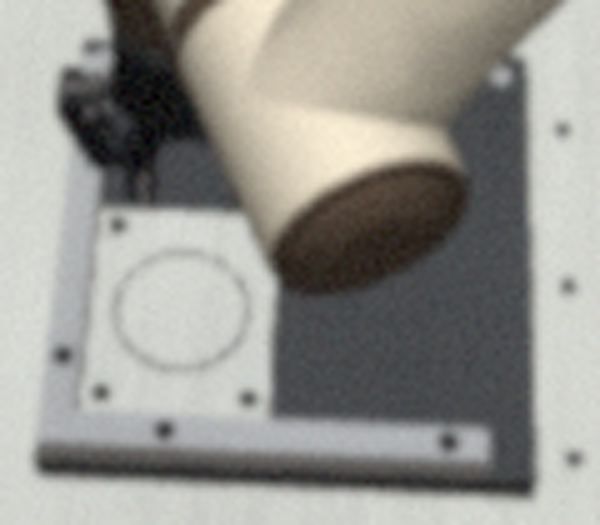

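View pics/c9.png

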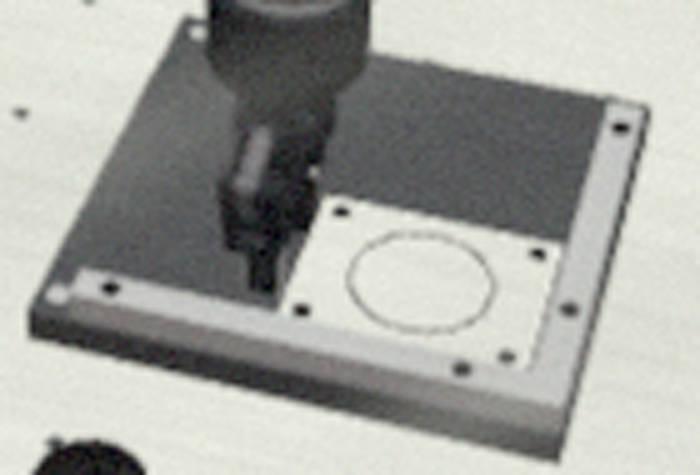

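The side and scene views show the plate nearly in the corner. The +y gap is only a few mm, so I'll finish the push in small steps.

>>> drive_tool:
  plan:
    - [[-0.002,0,0],0]
    - [[-0.001,0,0],0]
    - [[0,0,0],0]

```text
clock: 11.38
position: [550.6, 72.7, 46.0]
ee_rot: [0.707, -0.707, -0.0, 0.0]
contact_force: [0.1, -3.4, -0.7]
gripper_width: 43.1
```

>>> drive_tool:
  plan:
    - [[-0.001,0,0],0]
    - [[0,0,0],0]

```text
clock: 11.62
position: [550.5, 72.8, 46.0]
ee_rot: [-0.707, 0.707, -0.0, -0.001]
contact_force: [1.2, -6.8, -0.4]
gripper_width: 42.7
```

>>> drive_tool:
  plan:
    - [[-0.001,0,0],0]
    - [[0,0,0],0]

```text
clock: 11.88
position: [550.5, 72.9, 46.0]
ee_rot: [-0.707, 0.707, -0.0, -0.002]
contact_force: [1.5, -10.8, 0.2]
gripper_width: 43.0
```

>>> drive_tool:
  plan:
    - [[-0.001,0,0],0]
    - [[0,0,0],0]

```text
clock: 12.12
position: [550.4, 73.1, 46.0]
ee_rot: [-0.707, 0.707, -0.001, -0.002]
contact_force: [3.2, -14.1, 0.4]
gripper_width: 42.9
```

The plate is seated in y, with the force rising to 14 N and no motion. A final light +x push will confirm that side.

>>> drive_tool:
  plan:
    - [[0.02,0,0],0]
    - [[0,0,-0.045],0]
    - [[-0.045,0.037,0],0]
    - [[-0.045,0.037,0],0]
    - [[0,0,0],-10]
    - [[0,0,0],-10]
    - [[0,0,0],-10]
    - [[0,0,0],-10]
    - [[0,0,0],-10]
    - [[0,0,0],-10]
    - [[0,0,0],-10]
    - [[0,0,0],-10]

```text
clock: 13.62
position: [476.9, 146.2, 91.2]
ee_rot: [0.996, -0.084, 0.0, -0.001]
contact_force: [1.0, -1.0, -0.8]
gripper_width: 42.6
```

>>> drive_tool:
  plan:
    - [[0,0,0],-10]
    - [[0,0,0.03],0]
    - [[0,0,0.0145],0]
    - [[0,0,0],0]

```text
clock: 14.12
position: [476.2, 145.6, 45.7]
ee_rot: [1.0, -0.0, -0.001, 0.001]
contact_force: [0.2, 0.4, 0.3]
gripper_width: 43.1
```

>>> drive_tool:
  plan:
    - [[0.008,0,0],0]
    - [[0.004,0,0],0]
    - [[0.003,0,0],0]
    - [[0.002,0,0],0]
    - [[0.001,0,0],0]
    - [[0,0,0],0]

```text
clock: 14.88
position: [494.4, 145.9, 46.5]
ee_rot: [1.0, 0.0, -0.0, 0.0]
contact_force: [-1.6, 0.2, 1.8]
gripper_width: 42.9
```

>>> drive_tool:
  plan:
    - [[0.001,0,0],0]
    - [[0,0,0],0]

```text
clock: 15.12
position: [495.1, 145.8, 46.4]
ee_rot: [1.0, 0.0, -0.001, 0.0]
contact_force: [-3.4, 0.0, 2.9]
gripper_width: 42.8
```

>>> drive_tool:
  plan:
    - [[0.001,0,0],0]
    - [[0,0,0],0]

```text
clock: 15.38
position: [495.2, 145.7, 46.4]
ee_rot: [1.0, -0.0, -0.002, 0.001]
contact_force: [-5.7, 2.1, 3.9]
gripper_width: 42.6
```

>>> drive_tool:
  plan:
    - [[0.001,0,0],0]
    - [[0,0,0],0]

```text
clock: 15.62
position: [495.3, 145.5, 46.2]
ee_rot: [1.0, -0.0, -0.003, 0.001]
contact_force: [-8.6, 2.7, 5.2]
gripper_width: 42.7
```

The plate is home on both fences: contact comes at the same 495 mm as before. I'll retreat, rise and check.

>>> drive_tool:
  plan:
    - [[-0.02,0,0],0]
    - [[0,0,-0.05],0]
    - [[-0.02,0,-0.058],0]
    - [[0,0,-0.058],0]
    - [[0,0,-0.05],0]
    - [[0,0,0],0]
  fingers: -1

```text
clock: 16.38
position: [460.3, 147.4, 267.6]
ee_rot: [1.0, 0.0, 0.006, -0.003]
contact_force: [0.6, -0.4, -0.7]
gripper_width: 85.4
```

```bash
python3 - <<'E'
from h import *
grab("wrist",6);grab("side",6)
crop("side",6,225,220,120,105,5,"c10")
E
```

```text
(no output)
```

View pics/wrist6.png

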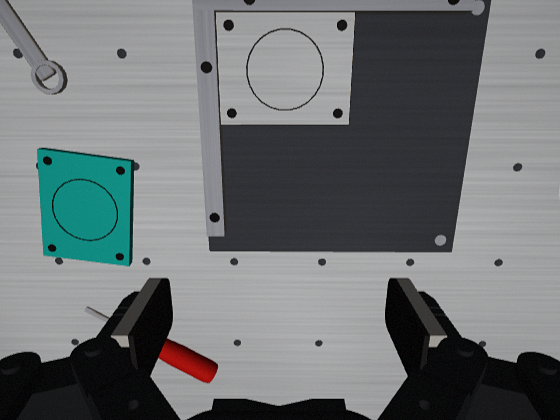

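View pics/c10.png

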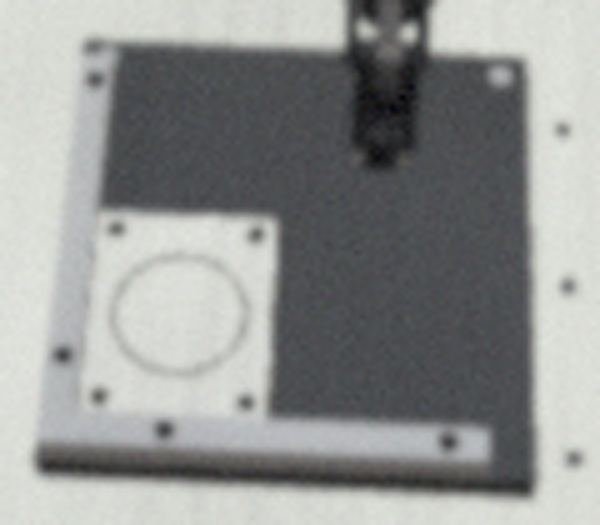

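The plate sits in the corner with no visible gap in the wrist or side views; its corner is at (217,12) in the wrist picture. Next I'll go to the weight.

>>> drive_tool:
  plan:
    - [[-0.002,0.046,-0.005],0]
    - [[-0.002,0.046,-0.005],0]
    - [[-0.002,0.046,-0.005],0]
    - [[-0.002,0.046,-0.005],0]
    - [[-0.002,0.046,-0.005],0]
    - [[-0.002,0.046,-0.005],0]
    - [[-0.002,0.046,-0.005],0]
    - [[0,0,0],0]
    - [[0,0,0],0]

```text
clock: 17.6
position: [443.4, -175.9, 296.0]
ee_rot: [1.0, -0.0, -0.001, -0.0]
contact_force: [-0.9, -0.2, -0.5]
gripper_width: 85.4
```

```bash
python3 - <<'E'
from h import *
s=arm.read_state();print(s["position"],s["ee_rot"])
grab("wrist",7)
w=load("wrist",6)
for p,z in [((217,12),30),((355,12),30),((350,124),30),((221,124),30),((285,69),30),((214,12),36)]: print(plane(w,p,z).round(1))
E
```

```text
[ 443.40106947 -175.90610938  295.97233774] [ 9.99998866e-01 -2.87076393e-04 -1.45505724e-03 -2.63218074e-04]
[599.5 203.   30. ]
[599.4  85.   30. ]
[505.6  83.8  30. ]
[505.5 204.   30. ]
[553.7 144.6  30. ]
[598.5 204.6  36. ]
```

View pics/wrist7.png

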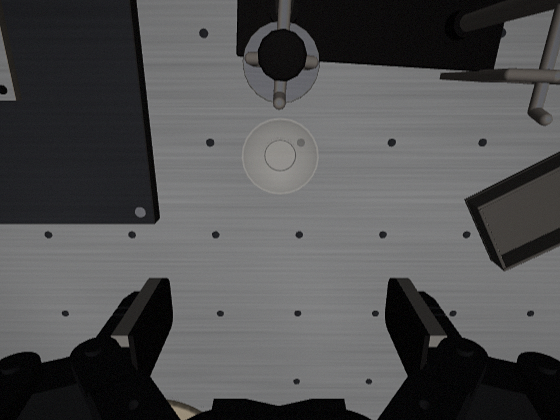

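The wrist picture shows the black knob at about (282,55), the bail arms at (250,59) and (312,62), and the hook tip at (279,102).

```bash
python3 - <<'E'
from h import *
w=load("wrist",7);im=cv2.cvtColor(w["image"],cv2.COLOR_RGB2GRAY)
m=(im<25).astype(np.uint8); m[100:]=0;m[:,:245]=0;m[:,322:]=0;m[:22]=0
m=cv2.morphologyEx(m,cv2.MORPH_OPEN,np.ones((15,15)))
n,l,st,c=cv2.connectedComponentsWithStats(m);print(st,c)
cv2.imwrite("pics/c11.png",cv2.resize(cv2.convertScaleAbs(w["image"][0:130,220:350,::-1],alpha=2.5),None,fx=5,fy=5))
for p,z in [((282,55),204),((279,100),173),((283,20),157)]: print(plane(w,p,z).round(1))
E
```

```text
[[     0      0    560    420 233304]
 [   259     31     46     49   1896]] [[279.48281212 210.75742379]
 [281.6149789   54.77320675]]
[ 536.5 -176.4  204. ]
[ 512.5 -174.8  173. ]
[ 559.3 -177.3  157. ]
```

View pics/c11.png

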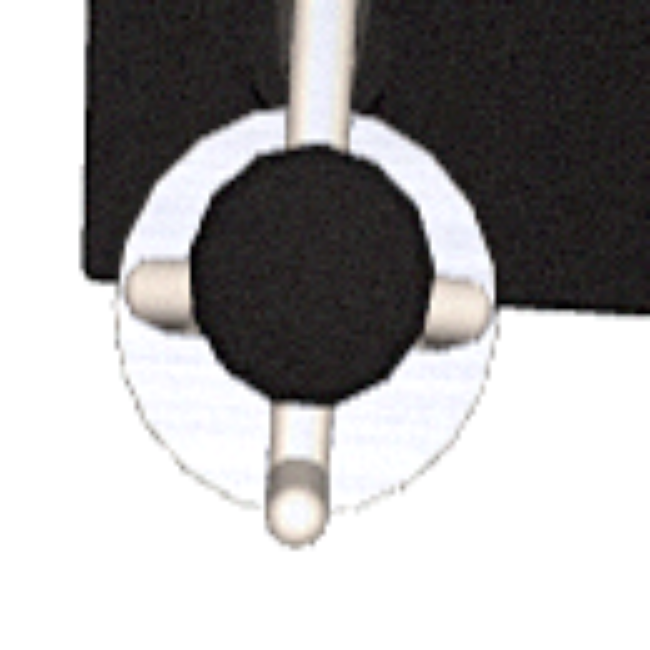

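```bash
python3 - <<'E'
from h import *
w=load("wrist",7);print((-w["R"].T@w["t"]).round(1))
t=np.linspace(0,6.28,60)
for c in [(536.5,-176.4),(538.5,-176.4)]:
  for z in(168,204):
    P=np.array([proj(w,(c[0]+13*np.cos(a),c[1]+13*np.sin(a),z)) for a in t]);print(c,z,P.min(0).round(1),P.max(0).round(1))
E
```

```text
[ 524.5 -174.7  412.8]
(536.5, -176.4) 168 [260.2  35.4] [302.9  81.2]
(536.5, -176.4) 204 [257.   27.5] [307.1  81.5]
(538.5, -176.4) 168 [260.2  31.7] [302.9  77.8]
(538.5, -176.4) 204 [256.9  23.1] [307.2  77.5]
```

>>> drive_tool:
  plan:
    - [[0.047,0,0],0]
    - [[0.046,0,0],0]
    - [[0,0,0.045],0]
    - [[0,0,0.04],0]
    - [[0,0,0.013],0]
    - [[0,0,0],0]
    - [[0,0,0],0]

```text
clock: 18.52
position: [538.0, -175.8, 201.5]
ee_rot: [1.0, 0.001, 0.002, 0.0]
contact_force: [0.3, 0.5, -0.1]
gripper_width: 85.1
```

```bash
python3 - <<'E'
from h import *
grab("scene",8);grab("wrist",8)
crop("scene",8,170,130,110,100,6,"c12")
E
```

```text
(no output)
```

View pics/c12.png

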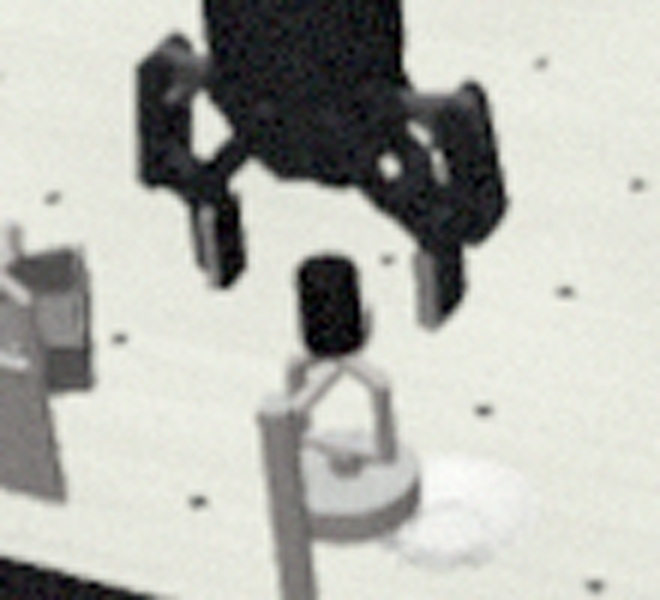

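View pics/wrist8.png

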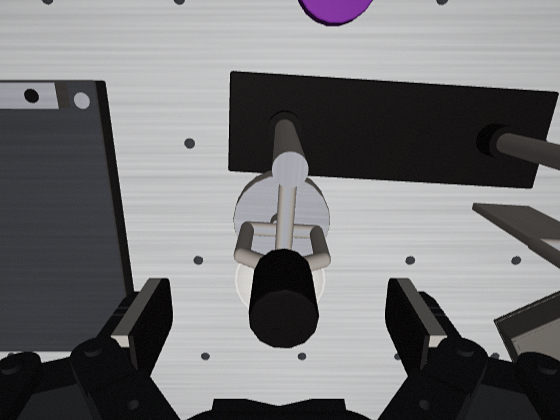

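The scene crop shows the knob between the open pads, and the wrist view shows its top at (284,312), centred between the jaws.

```bash
python3 - <<'E'
from h import *
w=load("wrist",8)
print(plane(w,(284,314),204).round(1))
E
```

```text
[ 539.6 -176.4  204. ]
```

>>> drive_tool:
  plan:
    - [[0,0,0.003],0]
    - [[0,0,0],0]
    - [[0,0,0],0]
    - [[0,0,0],0]
    - [[0,0,0],0]
    - [[0,0,0],0]
  fingers: 1

```text
clock: 19.38
position: [537.3, -176.5, 197.5]
ee_rot: [1.0, 0.0, 0.001, 0.001]
contact_force: [-0.4, -3.8, 5.1]
gripper_width: 24.6
```

>>> drive_tool:
  plan:
    - [[0,0,-0.007],0]
    - [[0,0,-0.007],0]
    - [[0,0,-0.007],0]
    - [[0,0,0],0]
    - [[0,0,0],0]

```text
clock: 20.0
position: [536.6, -175.8, 217.3]
ee_rot: [1.0, 0.0, -0.0, -0.0]
contact_force: [-0.3, 0.5, -4.2]
gripper_width: 24.6
```

```bash
python3 - <<'E'
from h import *
grab("scene",9);grab("wrist",9)
crop("scene",9,170,130,110,100,6,"c13")
E
```

View pics/c13.png

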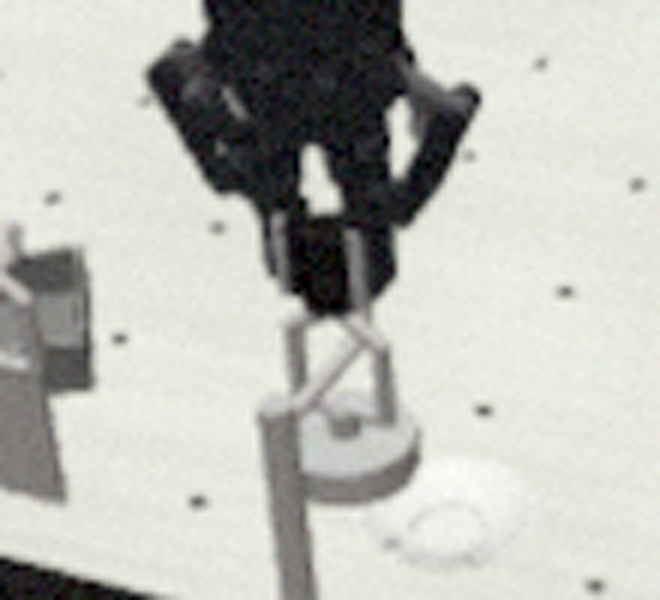

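View pics/wrist9.png

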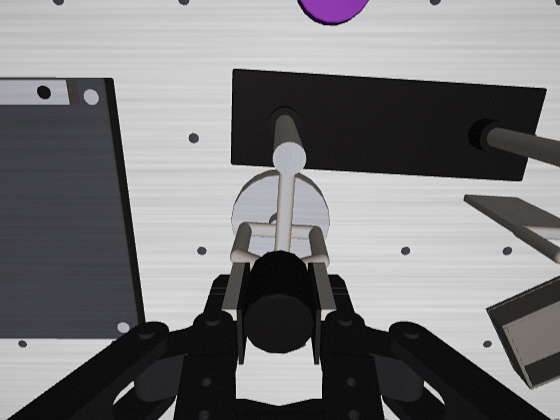

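The weight is lifted: the force is about -4 N, and the bail top has risen clear of the hook rod. I'll move along the hook's -x and watch the force.

>>> drive_tool:
  plan:
    - [[0,0,-0.001],0]
    - [[-0.008,-0.0005,0],0]
    - [[-0.01,-0.0005,0],0]
    - [[-0.01,-0.0005,0],0]
    - [[-0.01,-0.0005,0],0]

```text
clock: 20.72
position: [497.9, -173.9, 218.7]
ee_rot: [1.0, 0.0, 0.0, 0.0]
contact_force: [0.1, 0.2, -4.1]
gripper_width: 24.8
```

>>> drive_tool:
  plan:
    - [[-0.01,-0.0005,0],0]
    - [[-0.01,-0.0005,0],0]
    - [[-0.01,-0.0005,0],0]
    - [[0,0,0],0]

```text
clock: 21.22
position: [468.0, -172.4, 218.7]
ee_rot: [1.0, 0.0, -0.0, -0.0]
contact_force: [0.1, -0.7, -3.6]
gripper_width: 24.2
```

```bash
python3 - <<'E'
from h import *
grab("scene",10);grab("wrist",10)
crop("scene",10,130,120,150,120,5,"c14")
E
```

```text
(no output)
```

View pics/c14.png

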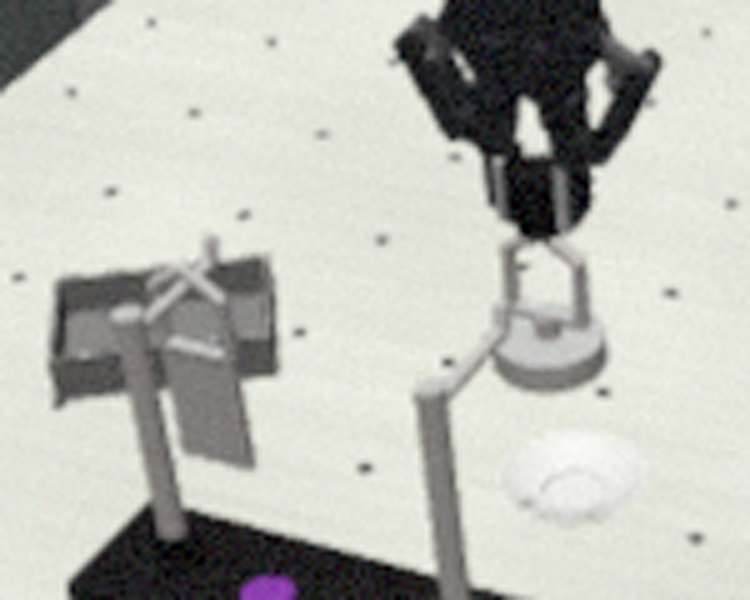

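View pics/wrist10.png

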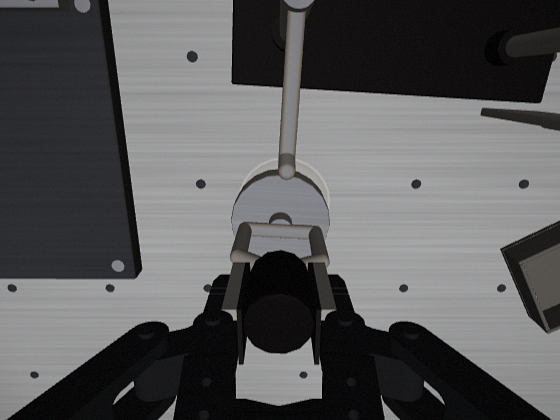

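The weight is clear of the hook: the hook tip is at (287,168) in the wrist view and the bail is behind it. I'll carry it over the plate.

>>> drive_tool:
  plan:
    - [[0,-0.02,0],0]
    - [[0,-0.035,0],0]
    - [[0.01,-0.04,0],0]
    - [[0.014,-0.045,0],0]
    - [[0.014,-0.045,0],0]
    - [[0.014,-0.045,0],0]
    - [[0.014,-0.04,0],0]
    - [[0.012,-0.028,0],0]
    - [[0.008,-0.0195,0],0]
    - [[0,0,0],0]
    - [[0,0,0],0]

```text
clock: 22.7
position: [554.4, 144.5, 218.3]
ee_rot: [1.0, -0.0, -0.001, 0.0]
contact_force: [0.8, -0.4, -3.5]
gripper_width: 24.4
```

```bash
python3 - <<'E'
from h import *
grab("scene",11);grab("side",11);grab("wrist",11)
crop("scene",11,265,130,140,150,4,"c15")
crop("side",11,200,170,150,150,4,"c16")
E
```

```text
(no output)
```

View pics/c15.png

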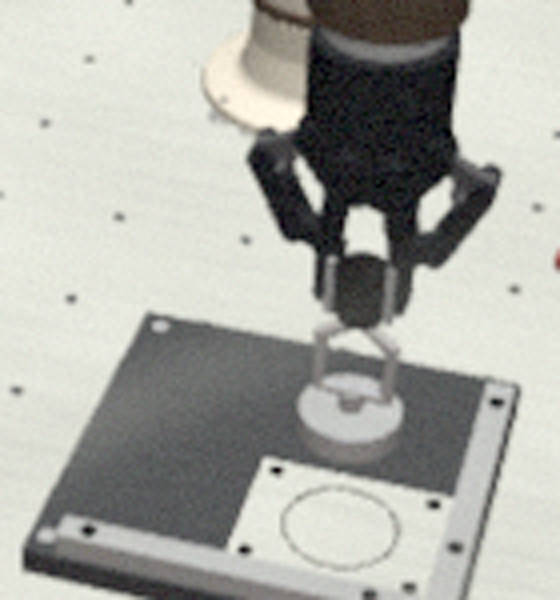

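View pics/c16.png

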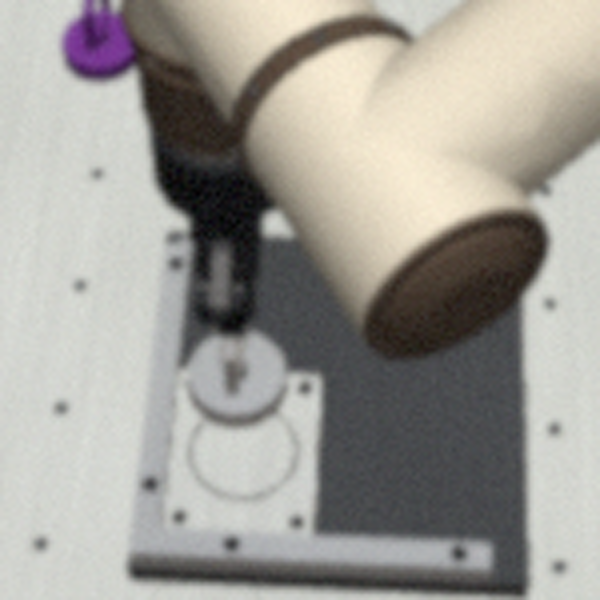

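View pics/wrist11.png

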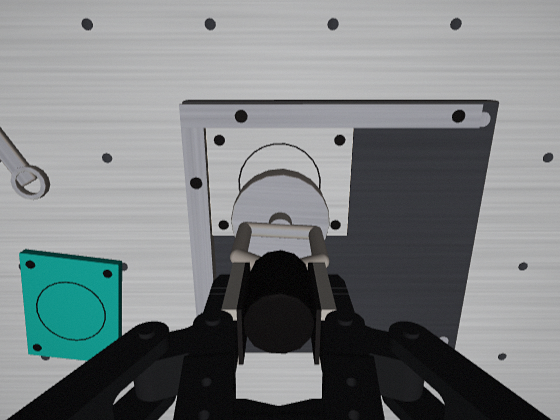

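```bash
python3 - <<'E'
from h import *
a=load("scene",11);b=load("side",11);w=load("wrist",11)
A=(265+351/4,130+408/4);B=(200+238/4,170+373/4)
print(tri(a,A,b,B).round(1),plane(a,A,125).round(1),plane(b,B,125).round(1),"knobtop wrist",plane(w,(281,322),236-12+1).round(1))
print("ring side",plane(b,(200+244/4,170+447/4),30).round(1),"ring scene",plane(a,(265+341/4,130+527/4),30).round(1))
E
```

```text
[554.1 143.7 122. ] [557.6 144.2 125. ] [553.9 145.7 125. ] knobtop wrist [555.7 144.7 225. ]
ring side [553.1 142.   30. ] ring scene [554.8 143.9  30. ]
```

The foot centre at (554,144) matches the ring at (554,143). I'll lower it, slowly near contact.

>>> drive_tool:
  plan:
    - [[0,0,0.015],0]
    - [[0,0,0.02],0]
    - [[0,0,0.018],0]
    - [[0,0,0.01],0]
    - [[0,0,0.004],0]
    - [[0,0,0],0]

```text
clock: 23.6
position: [554.9, 145.1, 151.6]
ee_rot: [1.0, 0.0, 0.0, 0.0]
contact_force: [-0.4, 0.4, -3.4]
gripper_width: 24.5
```

>>> drive_tool:
  plan:
    - [[0,0,0.002],0]
    - [[0,0,0.001],0]
    - [[0,0,0],0]

```text
clock: 23.98
position: [554.8, 145.1, 148.7]
ee_rot: [1.0, 0.0, 0.0, -0.0]
contact_force: [0.4, 0.2, -4.0]
gripper_width: 24.5
```

>>> drive_tool:
  plan:
    - [[0,0,0.002],0]
    - [[0,0,0],0]

```text
clock: 24.22
position: [554.6, 145.0, 146.4]
ee_rot: [1.0, 0.0, -0.0, 0.0]
contact_force: [0.3, -0.4, -3.4]
gripper_width: 24.7
```

>>> drive_tool:
  plan:
    - [[0,0,0.0015],0]
    - [[0,0,0],0]

```text
clock: 24.48
position: [554.7, 145.0, 144.9]
ee_rot: [1.0, 0.0, -0.0, 0.0]
contact_force: [0.5, 0.7, -3.9]
gripper_width: 24.4
```

>>> drive_tool:
  plan:
    - [[0,0,0.001],0]
    - [[0,0,0],0]

```text
clock: 24.72
position: [554.7, 145.0, 144.0]
ee_rot: [1.0, 0.0, -0.0, 0.0]
contact_force: [-0.3, -1.1, -3.7]
gripper_width: 24.5
```

>>> drive_tool:
  plan:
    - [[0,0,0.001],0]
    - [[0,0,0],0]

```text
clock: 24.98
position: [554.7, 145.1, 143.0]
ee_rot: [1.0, 0.0, -0.0, 0.0]
contact_force: [0.1, -0.8, -3.6]
gripper_width: 24.3
```

>>> drive_tool:
  plan:
    - [[0,0,0.001],0]
    - [[0,0,0],0]

```text
clock: 25.22
position: [554.7, 145.0, 142.0]
ee_rot: [1.0, 0.0, -0.0, 0.0]
contact_force: [0.6, -0.6, -4.0]
gripper_width: 24.4
```

>>> drive_tool:
  plan:
    - [[0,0,0.001],0]
    - [[0,0,0],0]

```text
clock: 25.48
position: [554.9, 145.1, 141.3]
ee_rot: [1.0, 0.0, 0.0, -0.0]
contact_force: [-0.1, -0.5, -2.9]
gripper_width: 24.6
```

>>> drive_tool:
  plan:
    - [[0,0,0.0007],0]
    - [[0,0,0],0]

```text
clock: 25.72
position: [555.1, 145.1, 141.3]
ee_rot: [1.0, 0.0, 0.001, -0.0]
contact_force: [-0.8, -0.7, 4.0]
gripper_width: 24.6
```

```bash
python3 - <<'E'
from h import *
grab("side",12);grab("scene",12)
crop("scene",12,290,170,110,120,5,"c17")
print(arm.read_state()["contact_force"])
E
```

```text
[-2.01948955 -0.79351321  4.99316438]
```

View pics/c17.png

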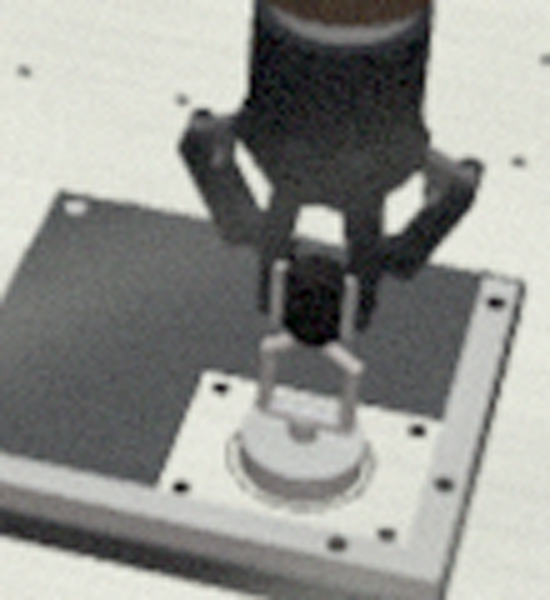

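The foot rests on the plate inside the ring, and the force has reversed to +4 N. I'll relax slightly and release.

>>> drive_tool:
  plan:
    - [[0,0,-0.0005],0]
    - [[0,0,0],0]

```text
clock: 26.08
position: [555.1, 145.1, 141.3]
ee_rot: [1.0, 0.0, 0.0, -0.0]
contact_force: [-1.5, -1.3, 3.7]
gripper_width: 24.6
```

>>> drive_tool:
  plan:
    - [[0,0,0],0]
    - [[0,0,0],0]
    - [[0,0,0],0]
    - [[0,0,0],0]
    - [[0,0,0],0]
    - [[0,0,0],0]
  fingers: -1

```text
clock: 26.82
position: [554.7, 145.1, 140.9]
ee_rot: [1.0, 0.0, -0.0, 0.0]
contact_force: [-0.6, -0.1, 0.4]
gripper_width: 85.4
```

>>> drive_tool:
  plan:
    - [[0,0,-0.02],0]
    - [[0,0,-0.03],0]
    - [[0,0,-0.04],0]
    - [[0,0,-0.04],0]
    - [[-0.04,0,0],0]
    - [[-0.04,0,0],0]
    - [[-0.03,0,0],0]
    - [[0,0,0],0]
    - [[0,0,0],0]

```text
clock: 27.95
position: [445.2, 145.3, 271.2]
ee_rot: [1.0, 0.0, 0.001, -0.0]
contact_force: [-0.2, 0.1, 0.8]
gripper_width: 85.7
```

```bash
python3 - <<'E'
from h import *
print(arm.read_state()["position"])
grab("side",13);grab("scene",13);grab("wrist",13)
crop("scene",13,265,170,140,130,5,"c18");crop("side",13,225,220,120,105,5,"c19")
E
```

```text
[445.23592674 145.27067288 271.24200735]
```

View pics/c18.png

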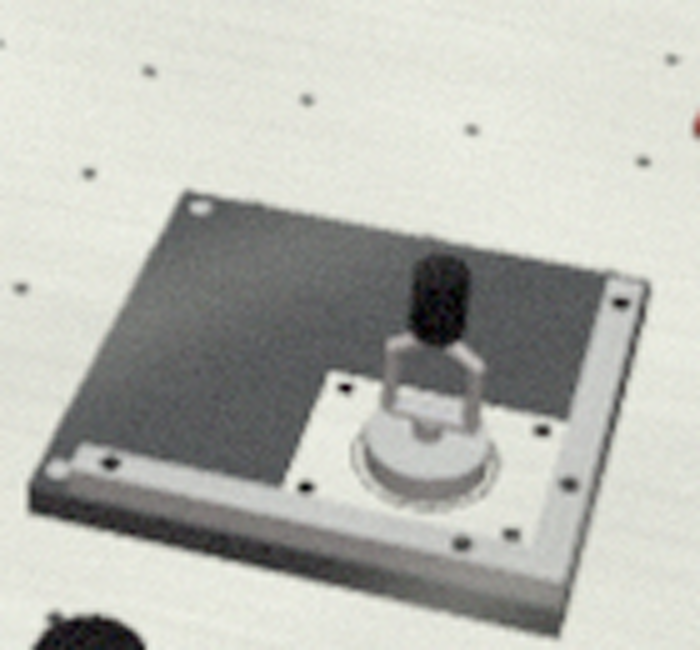

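View pics/c19.png

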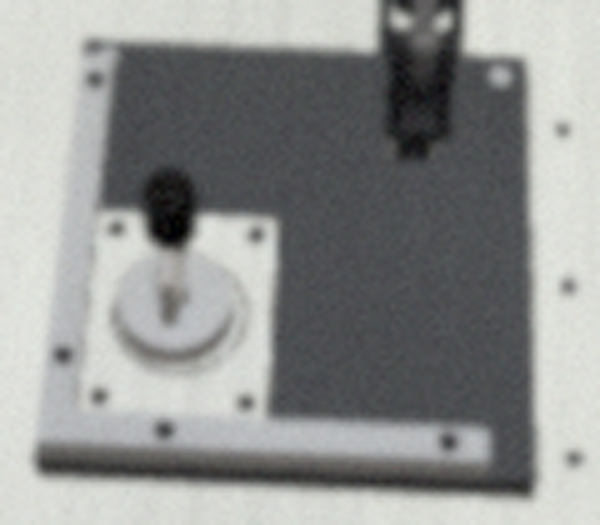

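View pics/wrist13.png

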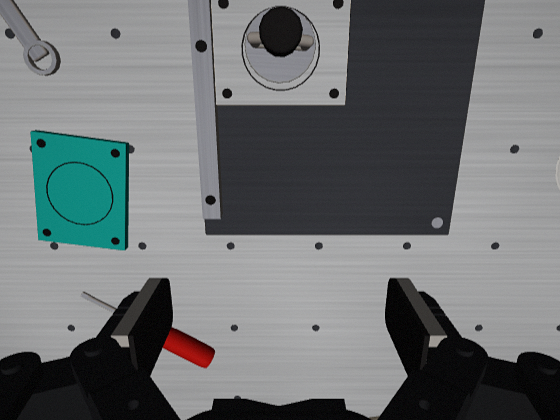

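View pics/scene13.png

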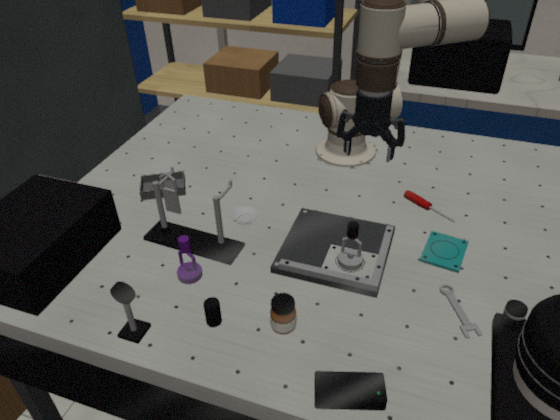

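The weight stands upright inside the ring. The plate is still flush in the corner in all three views, the gauge is still hanging, and the bystanders are where they were. I'm handing in.

```bash
python3 - <<'E'
from bench import arm
print(arm.job_done())
E
```

```text
the job is handed in; nothing more can be done
None
```

The plate is home in the corner and the hold-down weight stands upright on its middle. I handed the job in at about 28 s of robot time.

- **Plate:** I pushed it with the half-open fingers along +x, then +y, then lightly along +x again. On each side the force rose while the position held, at TCP x ≈ 495 and y ≈ 73. The pushing forces stayed at about 14 N or below. The last wrist view before the weight moved put the plate centre at (553.7, 144.6), against an expected home of about (554, 144.7).
- **Weight:** I gripped it by the knob, lifted it about 21 mm, moved it about 70 mm out along -x and lowered it until the foot touched. The peak contact force was about 5 N, and I released it after that.
- **Last checks:** After the release, the pictures showed the weight upright and free inside the ring, and the plate with no visible gap to either fence. The gauge was still hanging and nothing else looked moved.
- **Offset:** The side view suggests the weight stands about 2 mm off the ring's centre towards +x, close to the accuracy of the calibration.
- **Disagreement between views:** The jig and weight positions differed by 2 to 4 mm between cameras, so I relied on contact for the final fits.

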